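# Hang the parts pail on the twin-prong stand

## Robot

A 6-joint arm with a two-finger parallel gripper is mounted at the origin on a cart in front of the work surface, level with it; the furniture and walls round the work are solid. World frame = base frame: x ahead of the robot, y to its left, z up, the work surface at z = 0. Lengths are in m, angles in rad, forces in N, time in s.
With the tool pointing down it reaches from about 0.35 to 0.975 m from the base axis. Payload 4.9 kg.
Tool frame: the origin (TCP) lies midway between the tips of the shut fingers; the grasp point (between the pads) lies 19 mm behind it; z points along the fingers, y is the direction in which the jaws open and shut (so a half turn about z gives the same grasp; the last joint's range is limited). The gripper opens to 85 mm and grips with 20 to 120 N. Pads are 22 mm wide; open, the fingers measure 114 mm over their backs; the gripper's body (76 mm by 85 mm) begins 54 mm behind the grasp point. The pads swing forward as they close: fully open they stand 13 mm farther back than shut.
Start: joints at [0.986, 0.053, 1.613, -0, 1.476, -0.119], TCP at [0.281, 0.558, 0.195] pointing down, gripper open.
Joint ranges: [-3.01, 3.01], [-1.01, 2.22], [0.06, 2.58], [-1.02, 4.17], [0.09, 2.62], [-3.14, 3.14]. Speed limits (rad/s): [2.57, 2.57, 3.14, 3.14, 3.14, 3.14].

## Interface

Orientations are given as a rotation vector (axis times angle).
In Python, from station import ctrl gives the robot as it stands.
- The arm moves only by the shell command python3 -m jog 'ROWS' [FORCE]. ROWS is JSON, one flat list of numbers, 7 for each row, row after row: the opening, from 0 (shut) to 1 (fully open), then the shift along the tool's x, y, z in m, then the turn, a rotation vector about the tool's x, y, z in degrees. A call has 1 to 10 rows; each row shifts and turns the commanded pose from where the row before left it, along the tool's axes as they then stand; what a row does not reach is not made up. A row lasts 1/8 s, in which the tool goes at most 62.5 mm and 10.7 degrees, less where a joint would pass 70% of its speed; a pose out of reach is approached as far as the arm can. A call with a gripper value outside its range is refused whole. The fingers move at their own pace and stop on an object; FORCE is the grip in N (left out, the last holds). Time passes only in rows, so rows that do not move let the fingers close. It gives the time, the measured TCP pose, the force and the opening at its end, in the units of the state.
- ctrl.get_obs(): the state, without advancing time (a new reading comes with each control period).
- ctrl.get_image(name): name is "side" or "top"; returns a dict with "image" (400x640x3 uint8, blue, green, red), "camera_matrix" (3x3 intrinsics, pixels), "dist_coeffs" ([k1, k2, p1, p2, k3] as OpenCV has them; the pictures are not rectified), "rvec" (rotation vector, rad) and "tvec" (3), from world to camera coordinates, as OpenCV has them. Camera axes: x right, y down, z forward; pixel columns grow to the right and rows downward; lengths in m; the calibration is good to about 2 mm. A picture is of the moment at which its call begins. There is no depth.
- ctrl.finish_job(): hands the job in, once; it reports no verdict.
Trained networks look in a picture, given as the dict that the camera call returned (one of the last four; its "shot" number tells which), for a name from the list of things; names that differ only in an ending like _2 or _b are one class to them, and where a whole thing is asked for, a point or a joint stands for the part that bears it (a point fixed in the world has none). Each returns a list of dicts, best first, with "p" (0 to 1); they miss things now and then, are a little off and sometimes report something else, mostly with a low value. They report only what shows in the picture. A call takes as long as a camera call. They do not tell look-alikes from the thing itself.
- ctrl.boxes_of(target, picture): "box" ([centre column, centre row, width, height] in pixels, round what is visible of it).
The state is a dict: "t": time; "q": joint angles; "dq": joint speeds; "effort": joint torques, N m; "tool_pos": TCP position; "tool_rot": TCP orientation; "contact_force": force on the tool from outside, world axes, zero at the start; "wrist_torque": the same for the moment, N m; "opening": finger opening in m.
Only numpy, scipy, OpenCV 4.12 (cv2) and the standard library are available. Lean on these libraries where they do the work, as an engineer would, in place of code of your own. Each camera call takes 0.05 s, during which the arm holds its last target. There are 200 camera calls.

## Task

Swing the bail of the little steel pail up until it stands upright, with the pail still standing on the bench. Then carry the pail by its bail, kept upright, and hang it on the stand: the bail's cross-bar lies across both prongs of the hook, one prong on each side of the wooden grip, and the pail hangs free, let go and not left swinging. Leave the other things on the bench and on the stand's shelf where they are.

Things in the scene. Friction and masses are not known exactly. Their poses are not given: they have to be found in the camera images.
- pail: Loose open steel pail, 0.34 kg with its bail, 88 mm across the rim, 76 mm across the bottom, 70 mm high. Origin: centre of its underside. z is its axis (up); y runs through the two ears that carry the bail. The bail's hinge axis is parallel to y, crossing the pail's axis 64 mm above the origin.
- bail (a joint): Hinge of the pail's wire bail, rad: 0 = bail upright over the pail, +1.40 = lying down on the pail's +x side (its stop, 10 deg above level), -1.40 = lying on the -x side. It starts lying on the +x side. It swings almost freely and falls back to a stop when let go.
- bail_grip (a point): Centre of the wooden grip (12 mm thick, 28 mm long; turns freely on the wire) on the bail's straight cross-bar, 80 mm from the hinge axis. Bare 5 mm wire goes on to 40 mm either side of the centre; the arms are 100 mm apart. y along the bar, z from the hinge outwards. Lying down it is 78 mm above the bench with 29 mm free between it and the pail's wall: pinch it from above, across its length.
- stand: Fixed steel stand. Origin: centre of the underside of its base plate (150 x 170 x 10 mm). -x is its front, y sideways, z up. An upright panel (front face at x = +60 mm, 130 wide) carries the hook and a top shelf, 170 wide, overhanging forwards to x = 0, underside 350 mm above the bench. It blocks a hand from straight above: come from the front, fingers forwards and down, tilted about 45 deg.
- hook_seat (a point): Centre of the bail's bar when seated: midway between the two prongs, 187.5 mm above the bench, 24 mm in front of the stand's origin; axes as the stand's. Prongs: 8 mm round bars along x, 48 mm clear between them; from the seat they rise 15 mm back to the panel, 84 mm behind. Their tips turn up 22 mm in front of the seat: the bar's centre must pass 18 mm or more above seat height to clear them.
- rivet_tin_mid (a point): Centre of a loose lidded tin (52 mm across, 55 mm high) standing on the stand's shelf; not to be disturbed.
- vee_block_mid (a point): Centre of a loose steel V-block (55 x 44 x 34 mm) on the bench; not to be disturbed.
- alu_offcut_mid (a point): Centre of a loose block of aluminium (35 x 70 x 28 mm) on the bench; not to be disturbed.
- drill_chuck_mid (a point): Centre of a loose drill chuck (44 mm across, 62 mm high) standing on the bench; not to be disturbed.
Mind the look-alikes: they are no part of the job. Several things have the shape of the pail; the one meant has the colours described above.

How it is judged:
By the outcome, as a careful person would: the job done as asked, in the order asked, and still so for the second after the job is handed in, with the robot touching nothing.
It also fails if it takes over 64 s, if anything falls off the work surface, if the arm or the gripper's body presses on something with over 40 N, if the wrist force passes 120 N, or if a joint passes its speed limit or range.

## Working session

There is one attempt and no reset: what is moved stays moved. The work goes in short steps, Python scripts to look and compute and a shell command to move; the robot and the scene stay as the last step left them, time stands still between calls to the robot, and variables do not carry over. Pictures are saved under pics/ and viewed, about 8 in all and at most 12, crops included, and the job is handed in when it is done.

```bash
mkdir -p pics; ls; python3 - <<'E'
from station import ctrl
import cv2,numpy as np
for n in ("side","top"):
    p=ctrl.get_image(n); cv2.imwrite(f"pics/{n}0.png",p["image"])
    R=cv2.Rodrigues(p["rvec"])[0]; print(n,"cam at",(-R.T@np.array(p["tvec"]).ravel()).round(3), "K",np.array(p["camera_matrix"]).round(0).tolist())
    for t in ("pail","bail","bail_grip","stand","hook_seat","rivet_tin_mid","vee_block_mid","alu_offcut_mid","drill_chuck_mid"):
        try: print(t,[(np.round(b["box"]).tolist(),round(b["p"],2)) for b in ctrl.boxes_of(t,p)[:4]])
        except Exception as e: print(t,e)
o=ctrl.get_obs(); print(o)
E
```

```text
pics
side cam at [0.168 1.079 0.7  ] K [[456.0, 0.0, 317.0], [0.0, 456.0, 192.0], [0.0, 0.0, 1.0]]
pail [([354.0, 301.0, 35.0, 67.0], 0.94), ([326.0, 178.0, 64.0, 124.0], 0.73)]
bail [([292.0, 261.0, 26.0, 24.0], 0.66), ([348.0, 276.0, 16.0, 11.0], 0.47), ([325.0, 179.0, 62.0, 128.0], 0.32)]
bail_grip []
stand [([326.0, 180.0, 62.0, 129.0], 0.74)]
hook_seat [([324.0, 178.0, 61.0, 128.0], 0.75)]
rivet_tin_mid [([323.0, 113.0, 18.0, 22.0], 0.87)]
vee_block_mid [([354.0, 257.0, 7.0, 21.0], 0.51)]
alu_offcut_mid []
drill_chuck_mid [([261.0, 245.0, 11.0, 22.0], 0.49)]
top cam at [-0.186 -0.299  1.273] K [[515.0, 0.0, 319.0], [0.0, 515.0, 199.0], [0.0, 0.0, 1.0]]
pail [([213.0, 264.0, 36.0, 44.0], 0.93)]
bail [([210.0, 250.0, 28.0, 27.0], 0.6), ([297.0, 219.0, 20.0, 26.0], 0.58)]
bail_grip [([290.0, 215.0, 36.0, 24.0], 0.72), ([207.0, 248.0, 20.0, 17.0], 0.51)]
stand [([409.0, 211.0, 95.0, 148.0], 0.8), ([327.0, 281.0, 24.0, 22.0], 0.52)]
hook_seat [([413.0, 210.0, 94.0, 147.0], 0.73)]
rivet_tin_mid [([428.0, 161.0, 23.0, 28.0], 0.66)]
vee_block_mid [([329.0, 282.0, 27.0, 25.0], 0.82)]
alu_offcut_mid [([280.0, 289.0, 25.0, 20.0], 0.78), ([428.0, 160.0, 19.0, 27.0], 0.33)]
drill_chuck_mid [([337.0, 197.0, 15.0, 18.0], 0.63)]
{'t': 1.0, 'q': array([ 9.86015909e-01,  5.26739425e-02,  1.61288863e+00, -1.50525330e-06,
        1.47596761e+00, -1.19015107e-01]), 'dq': array([-8.19029961e-04, -8.19344789e-04, -6.00675741e-05,  2.44905729e-04,
       -3.52054940e-04,  7.13925435e-04]), 'effort': array([ 1.86168727e-03, -3.93683267e+01, -3.70477259e+01, -4.32092770e-05,
        4.23948641e-04, -6.91355964e-06]), 'tool_pos': array([0.28069876, 0.5584174 , 0.19542655]), 'tool_rot': array([7.25021662e-01, 3.05676363e+00, 9.12981610e-05]), 'contact_force': array([-0.27622622,  0.17237843,  0.16395917]), 'wrist_torque': array([ 0.051131  , -0.00523701, -0.02755374]), 'opening': 0.08526474133460803}
```

```bash
python3 - <<'E'
import cv2,numpy as np
a=cv2.imread("pics/side0.png");b=cv2.imread("pics/top0.png")
a=cv2.resize(a[60:360,220:460],None,fx=1.65,fy=2.0)[:600]
cv2.imwrite("pics/s0c.png",cv2.resize(cv2.imread("pics/side0.png")[80:360,200:560],(771,600)))
cv2.imwrite("pics/t0c.png",cv2.resize(b[110:340,160:480],(800,575)))
E
```

```text
(no output)
```

View pics/s0c.png

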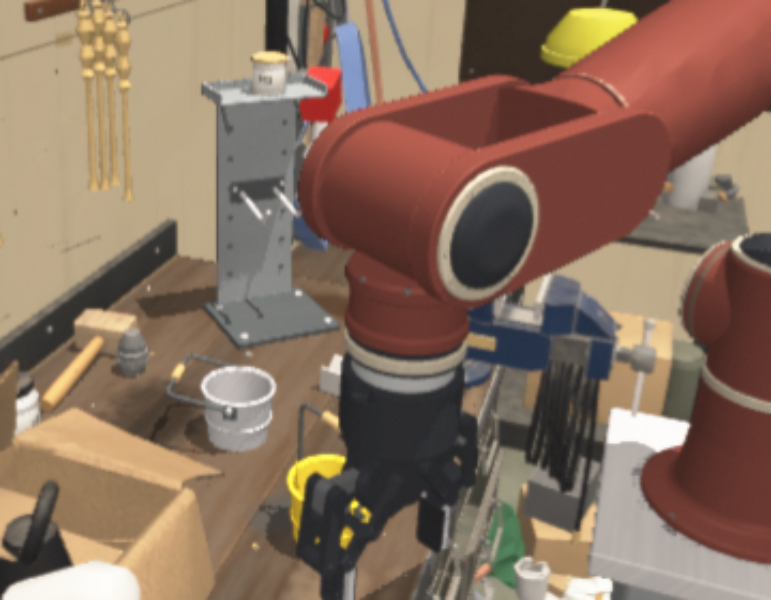

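View pics/t0c.png

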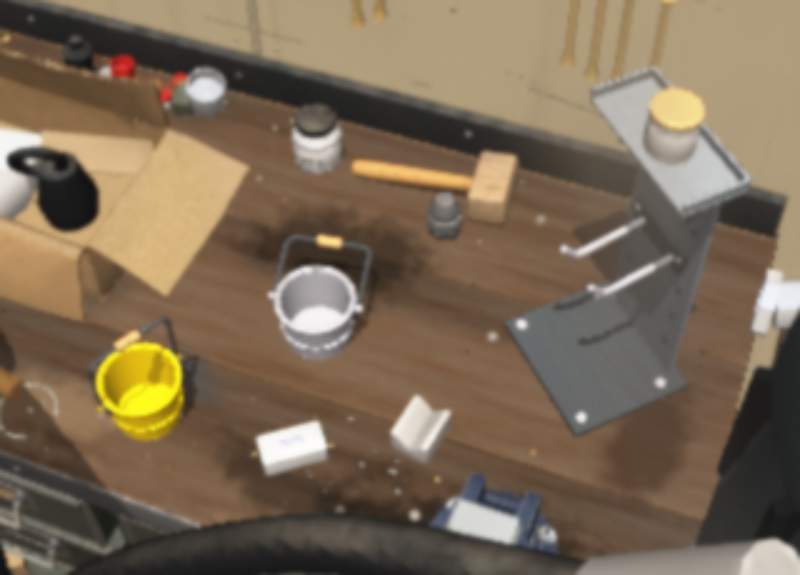

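The steel pail shows at top crop (317,310), i.e. pixel (287,234), and side crop (238,408), i.e. pixel (311,270), with its grip at top (292,206) and side (284,254). These could be mistaken for it:
- Yellow pail: top (216,267), side (354,301). Wrong colour.
- Jars at the back: top (287,167) and top (243,147). No bail.

I choose the grey steel pail. Next are close crops of the pail and the stand.

```bash
python3 - <<'E'
import cv2,numpy as np
a=cv2.imread("pics/side0.png");b=cv2.imread("pics/top0.png")
f=lambda im,x,y,w,h,s:cv2.resize(im[y:y+h,x:x+w],None,fx=s,fy=s,interpolation=cv2.INTER_CUBIC)
cv2.imwrite("pics/pail.png",np.hstack([f(b,260,195,56,64,7),f(a,274,238,56,64,7)]))  # 392+392 x448
cv2.imwrite("pics/stand.png",np.hstack([f(b,355,130,110,160,3.6),f(a,290,100,110,160,3.6)])) # 396+396 x576
E
```

```text
(no output)
```

View pics/pail.png

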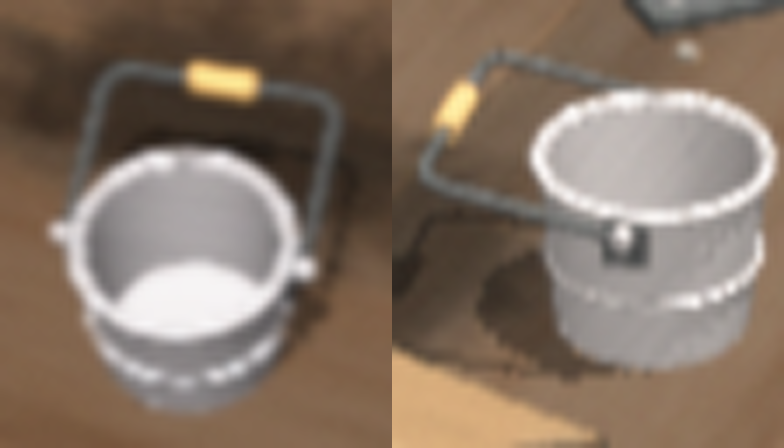

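View pics/stand.png

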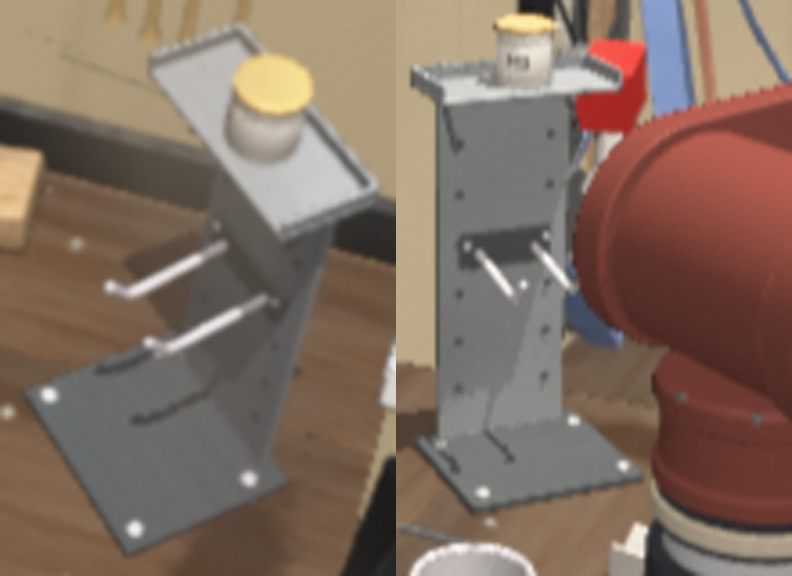

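Pail crop: bright steel pail, so the choice is confirmed. The grip is at top-crop (223,82) and side-crop (457,110), the ears at (60,232) and (304,268). Stand crop: plate corners and both prongs are clear, with tips near (110,287) and (150,343) and a tin on the shelf. I'll fit the poses from these.

```bash
cat > h.py <<'E'
from station import ctrl
import cv2,numpy as np
from scipy.optimize import least_squares
from scipy.spatial.transform import Rotation as Ro
def prj(p,X): return cv2.projectPoints(np.float64(X).reshape(-1,3),np.array(p["rvec"]),np.array(p["tvec"]),np.array(p["camera_matrix"]),np.array(p["dist_coeffs"]))[0].reshape(-1,2)
def T(v,X): c,s=np.cos(v[2]),np.sin(v[2]); X=np.float64(X); return np.c_[v[0]+c*X[:,0]-s*X[:,1],v[1]+s*X[:,0]+c*X[:,1],X[:,2]]
def fit(obs,v0):  # obs: list of (pic, model pts, pixels)
    r=lambda v:np.concatenate([(prj(p,T(v,M))-np.array(U)).ravel() for p,M,U in obs])
    s=least_squares(r,v0,loss="soft_l1"); return s.x, r(s.x).reshape(-1,2).round(1).tolist()
E
python3 - <<'E'
from h import *
S=ctrl.get_image("side");Tp=ctrl.get_image("top")
def px(l,s,ox,oy): return [((x+.5)/s-.5+ox,(y+.5)/s-.5+oy) for x,y in l]
g=[.0788,0,.0779]
best=[]
for y0 in np.arange(-3,3,1.5):
    v,r=fit([(Tp,[g,[0,.053,.064],[0,-.053,.064],[0,0,.07]],px([(223,82),(60,232),(304,268),(185,243)],7,260,195)),
      (S,[g,[0,.053,.064],[0,0,.07]],px([(65,110),(230,238),(261.5,156)],7,274,238))],[.6,.3,y0]); best.append((np.abs(r).sum(),v,r))
print("pail",min(best,key=lambda b:b[0]))
best=[]
for y0 in np.arange(-3,3,1.5):
    v,r=fit([(Tp,[[-.075,.085,.01],[-.075,-.085,.01],[.075,-.085,.01],[.06,.028,.196],[.06,-.028,.196],[0,.085,.35],[0,-.085,.35]],px([(25,393),(128,553),(288,483),(225,245),(275,300),(152,72),(285,236)],3.6,355,130)),
      (S,[[.075,.085,.01],[-.075,.085,.01],[-.075,-.085,.01],[.06,.028,.196],[.06,-.028,.196]],px([(20,435),(80,510),(246,478),(70,245),(138,245)],3.6,290,100))],[.8,.2,y0]); best.append((np.abs(r).sum(),v,r))
b=min(best,key=lambda b:b[0]);print("stand",b)
print("seat",T(b[1],[[-.024,0,.1875]]))
E
```

```text
pail (np.float64(4.1), array([0.58168045, 0.10455596, 0.17571673]), [[0.2, 0.1], [-0.0, 0.2], [1.0, 0.4], [-0.2, 0.1], [-0.4, 0.5], [-0.3, 0.7], [-0.0, 0.0]])
stand (np.float64(21.900000000000002), array([ 0.66245522, -0.21283743, -0.7733695 ]), [[0.1, -0.5], [-0.0, 0.3], [0.8, -0.1], [2.4, -0.6], [-0.3, -1.1], [-1.2, 0.5], [-1.0, 2.7], [-0.6, 0.4], [-0.7, -1.2], [0.7, -1.3], [2.9, 1.6], [-0.6, -0.3]])
seat [[ 0.64528175 -0.19607222  0.1875    ]]
```

```bash
cat >> h.py <<'E'
PAIL=np.array([.5817,.1046,.1757]); STAND=np.array([.6625,-.2128,-.7734])
def togo(grasp,az,tilt):
    """print turn (deg, tool frame) to R*: tool y at azimuth az, leaning tilt forward; then shift in the target's axes"""
    o=ctrl.get_obs(); R=Ro.from_rotvec(o["tool_rot"])
    Rt=Ro.from_matrix(np.c_[[-np.sin(az),np.cos(az),0],[np.cos(az),np.sin(az),0],[0,0,-1]])*Ro.from_euler("x",-tilt,degrees=True)
    d=np.array(grasp)-(o["tool_pos"]-.019*R.as_matrix()[:,2])
    print("t",round(o["t"],2),"tool",o["tool_pos"].round(4),"F",o["contact_force"].round(1),"open",round(o["opening"],4))
    print("grasp pt to go, world",d.round(4),"| shift now-axes",R.inv().apply(d).round(4),"| target-axes",Rt.inv().apply(d).round(4),"| turn",np.degrees((R.inv()*Rt).as_rotvec()).round(2))
E
python3 -m jog '[0.3,0,0,-0.01,0,0,8.87, 0.3,0,0,-0.01,0,0,8.87, 0.3,0,0,-0.01,0,0,8.87, 0.3,0,0,-0.01,0,0,8.87, 0.3,0,0,-0.01,0,0,8.87, 0.3,0,0,-0.01,0,0,8.87]' 30
python3 -m jog '[0.3,-0.0416,0.0246,0,0,0,0, 0.3,-0.0416,0.0246,0,0,0,0, 0.3,-0.0416,0.0246,0,0,0,0, 0.3,-0.0416,0.0246,0,0,0,0, 0.3,-0.0416,0.0246,0,0,0,0, 0.3,-0.0416,0.0246,0,0,0,0, 0.3,-0.0416,0.0246,0,0,0,0, 0.3,-0.0416,0.0246,0,0,0,0, 0.3,-0.0416,0.0246,0,0,0,0, 0.3,-0.0416,0.0246,0,0,0,0]'
python3 - <<'E'
from h import *
togo(T(PAIL,[[.0788,0,.0779]])[0],PAIL[2],0)
E
```

```text
t: 1.85
tool_pos: [0.2807, 0.5584, 0.2557]
tool_rot: [2.024, 2.403, 0.0]
contact_force: [0.9, 0.8, -0.2]
opening: 0.0252
t: 3.1
tool_pos: [0.5967, 0.1906, 0.2555]
tool_rot: [2.017, 2.408, 0.001]
contact_force: [1.0, -0.6, 0.6]
opening: 0.0256
t 3.1 tool [0.5967 0.1906 0.2555] F [ 1.  -0.6  0.6] open 0.0256
grasp pt to go, world [ 0.0626 -0.0722 -0.1966] | shift now-axes [-0.0821  0.0489  0.1966] | target-axes [-0.0821  0.049   0.1966] | turn [ 0.02 -0.01  0.02]
```

```bash
python3 -m jog '[0.3,-0.041,0.0245,0,0,0,0, 0.3,-0.041,0.0245,0.03,0,0,0, 0.3,0,0,0.05,0,0,0, 0.3,0,0,0.05,0,0,0, 0.3,0,0,0.02,0,0,0, 0.3,0,0,0,0,0,0]'
python3 - <<'E'
from h import *
G=T(PAIL,[[.0788,0,.0779]])[0]; togo(G,PAIL[2],0)
S=ctrl.get_image("side");b=ctrl.get_image("top");o=ctrl.get_obs()
for p in (S,b): print(prj(p,[G,o["tool_pos"]]).round(1).tolist())
f=lambda im,x,y,w,h,s:cv2.resize(im[y:y+h,x:x+w],None,fx=s,fy=s,interpolation=cv2.INTER_CUBIC)
cv2.imwrite("pics/near.png",np.hstack([f(b["image"],255,170,80,90,5),f(S["image"],255,205,80,90,5)]))
E
```

```text
t: 3.85
tool_pos: [0.6575, 0.1199, 0.1041]
tool_rot: [-2.016, -2.407, 0.003]
contact_force: [-0.1, 0.7, 0.3]
opening: 0.0259
t 3.85 tool [0.6575 0.1199 0.1041] F [-0.1  0.7  0.3] open 0.0259
grasp pt to go, world [ 0.0018 -0.0015 -0.0452] | shift now-axes [-0.0018  0.0016  0.0451] | target-axes [-0.0018  0.0015  0.0452] | turn [-0.16 -0.02  0.04]
[[282.5, 253.8], [281.8, 244.1]]
[[291.6, 206.4], [290.6, 199.7]]
```

View pics/near.png

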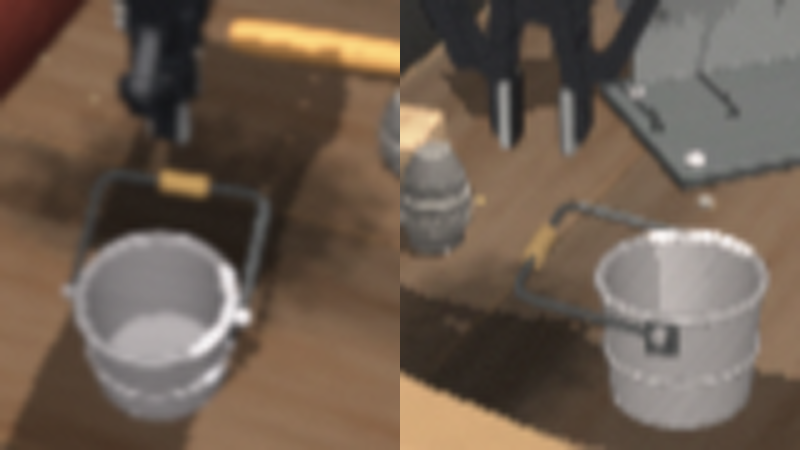

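The view shows the fingers straddling the bar line at side (283,236) and top (291,198), above the grip at side (283,254) and top (292,206). The tips look a little higher than the TCP projects, so I'll check again after descending.

```bash
python3 -m jog '[0.3,-0.0018,0.0015,0.010,0,0,0, 0.3,0,0,0.012,0,0,0, 0.3,0,0,0.012,0,0,0, 0.3,0,0,0.011,0,0,0, 0.3,0,0,0,0,0,0]'
python3 - <<'E'
from h import *
G=T(PAIL,[[.0788,0,.0779]])[0]; togo(G,PAIL[2],0)
S=ctrl.get_image("side");b=ctrl.get_image("top");o=ctrl.get_obs()
for p in (S,b): print(prj(p,[G,o["tool_pos"]]).round(1).tolist())
f=lambda im,x,y,w,h,s:cv2.resize(im[y:y+h,x:x+w],None,fx=s,fy=s,interpolation=cv2.INTER_CUBIC)
cv2.imwrite("pics/near2.png",np.hstack([f(b["image"],255,170,80,90,5),f(S["image"],255,205,80,90,5)]))
E
```

```text
t: 4.58
tool_pos: [0.6589, 0.1182, 0.0583]
tool_rot: [-2.016, -2.406, 0.004]
contact_force: [1.1, -0.5, 0.1]
opening: 0.0255
t 4.58 tool [0.6589 0.1182 0.0583] F [ 1.1 -0.5  0.1] open 0.0255
grasp pt to go, world [0.0003 0.0002 0.0006] | shift now-axes [ 0.0001  0.0003 -0.0006] | target-axes [ 0.0001  0.0003 -0.0006] | turn [-0.19 -0.02  0.02]
[[282.5, 253.8], [282.3, 259.4]]
[[291.6, 206.4], [292.1, 209.9]]
```

View pics/near2.png

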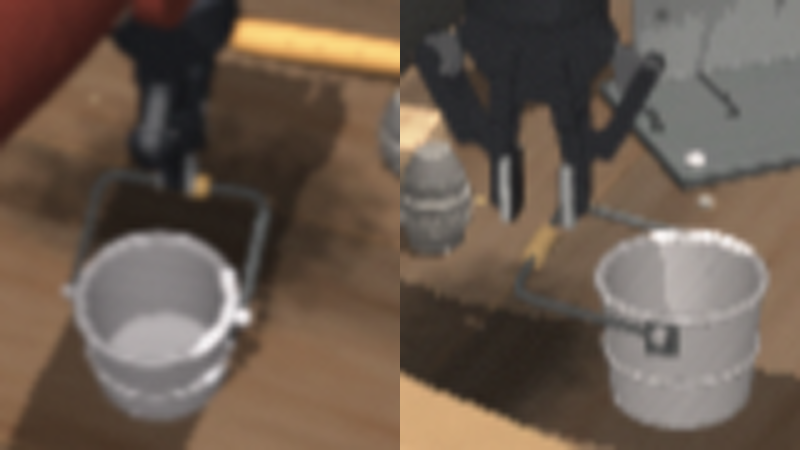

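The tips straddle the grip at side (283,249) but look high. The pads swing forward as they close, so I'll close here gently and read the opening.

```bash
python3 -m jog '[0.1,0,0,0,0,0,0, 0,0,0,0,0,0,0, 0,0,0,0,0,0,0, 0,0,0,0,0,0,0]' 20
python3 - <<'E'
from h import *
G=T(PAIL,[[.0788,0,.0779]])[0]; togo(G,PAIL[2],0)
S=ctrl.get_image("side");b=ctrl.get_image("top");o=ctrl.get_obs()
f=lambda im,x,y,w,h,s:cv2.resize(im[y:y+h,x:x+w],None,fx=s,fy=s,interpolation=cv2.INTER_CUBIC)
cv2.imwrite("pics/near3.png",np.hstack([f(b["image"],270,185,50,50,8),f(S["image"],255,220,50,50,8)]))
E
```

```text
t: 5.18
tool_pos: [0.6603, 0.1183, 0.0606]
tool_rot: [2.017, 2.408, 0.0]
contact_force: [-0.0, 0.5, -0.3]
opening: -0.0002
t 5.17 tool [0.6603 0.1183 0.0606] F [-0.   0.5 -0.3] open -0.0002
grasp pt to go, world [-0.001   0.0001 -0.0017] | shift now-axes [ 0.0003 -0.001   0.0017] | target-axes [ 0.0003 -0.001   0.0017] | turn [0.01 0.   0.02]
```

View pics/near3.png

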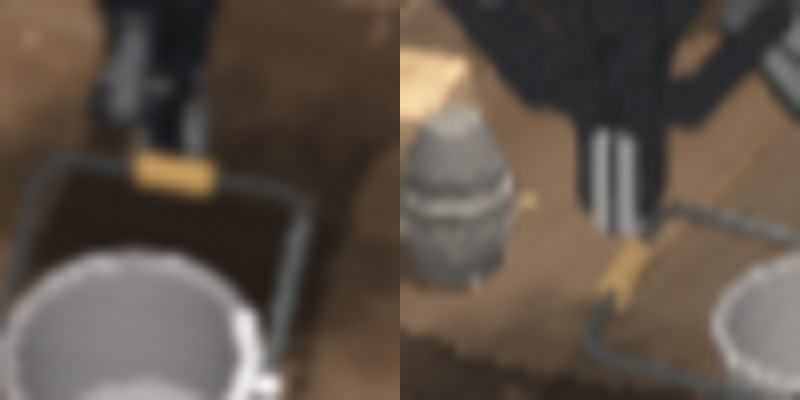

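```bash
python3 - <<'E'
from h import *
S=ctrl.get_image("side");b=ctrl.get_image("top");o=ctrl.get_obs()
def tri(us,ut):
    return least_squares(lambda X:np.r_[prj(S,X)[0]-us,prj(b,X)[0]-ut],[.66,.12,.08])
for us,ut in [((281.9,249.4),(291,204.5)),((281.5,253.5),(291.5,206.4))]:
    s=tri(us,ut); print(s.x.round(4),s.fun.round(1))
print("tcp",o["tool_pos"],prj(S,o["tool_pos"]),prj(b,o["tool_pos"]), o["q"].round(3))
E
```

```text
[0.659  0.119  0.0903] [ 0.5  0.4  0.2 -0.7]
[0.6609 0.119  0.0778] [ 0.3  0.3  0.1 -0.5]
tcp [0.66016758 0.11828291 0.06040358] [[282.30180287 259.32471369]] [[292.05275239 209.81938504]] [ 0.066  0.268  1.606 -0.     1.268 -0.11 ]
```

Triangulation puts the shut fingertips at about z 0.09, though the TCP reading says 0.060, with xy agreeing. The grip was not caught. I'll trust the pictures: reopen, descend about 28 mm more, and close.

```bash
python3 -m jog '[0.3,0,0,0,0,0,0, 0.3,0,0,0,0,0,0, 0.3,0,-0.001,0.007,0,0,0, 0.3,0,0,0.007,0,0,0, 0.3,0,0,0.007,0,0,0, 0.3,0,0,0.007,0,0,0, 0.3,0,0,0,0,0,0]'
python3 -m jog '[0.1,0,0,0,0,0,0, 0,0,0,0,0,0,0, 0,0,0,0,0,0,0, 0,0,0,0,0,0,0]' 30
python3 - <<'E'
from h import *
G=T(PAIL,[[.0788,0,.0779]])[0]; togo(G,PAIL[2],0)
S=ctrl.get_image("side");b=ctrl.get_image("top");o=ctrl.get_obs()
f=lambda im,x,y,w,h,s:cv2.resize(im[y:y+h,x:x+w],None,fx=s,fy=s,interpolation=cv2.INTER_CUBIC)
cv2.imwrite("pics/near4.png",np.hstack([f(b["image"],265,185,60,70,6.6),f(S["image"],265,225,60,70,6.6)]))
E
```

```text
t: 6.25
tool_pos: [0.6585, 0.118, 0.0312]
tool_rot: [-2.017, -2.407, 0.002]
contact_force: [0.6, -0.5, 0.3]
opening: 0.0255
t: 6.75
tool_pos: [0.6593, 0.1181, 0.0326]
tool_rot: [2.017, 2.408, 0.0]
contact_force: [0.3, 0.3, -0.5]
opening: 0.0109
t 6.75 tool [0.6593 0.1181 0.0326] F [ 0.3  0.3 -0.5] open 0.0109
grasp pt to go, world [-0.      0.0002  0.0263] | shift now-axes [ 0.0002  0.     -0.0263] | target-axes [ 0.0002  0.     -0.0263] | turn [0.02 0.   0.02]
```

View pics/near4.png

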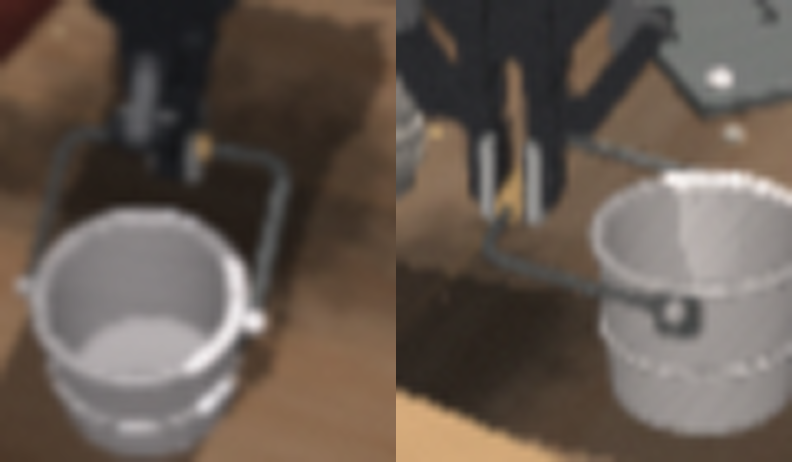

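Held: opening 10.9 mm, with the wood grip seen between the pads at side crop (510,190). Next is swinging the bail up along its arc.

```bash
python3 -m jog '[0,0,-0.0027,-0.0108,0,0,0, 0,0,-0.0041,-0.0104,0,0,0, 0,0,-0.0056,-0.0098,0,0,0, 0,0,-0.0069,-0.0088,0,0,0, 0,0,-0.008,-0.0078,0,0,0]'
python3 -m jog '[0,0,-0.009,-0.0066,0,0,0, 0,0,-0.0098,-0.0053,0,0,0, 0,0,-0.0106,-0.0039,0,0,0, 0,0,-0.0109,-0.0022,0,0,0, 0,0,-0.0111,-0.0006,0,0,0, 0,0,0,0,0,0,0, 0,0,0,0,0,0,0]'
python3 - <<'E'
from h import *
G=T(PAIL,[[0,0,.144]])[0]; togo(G,PAIL[2],0)
S=ctrl.get_image("side");b=ctrl.get_image("top")
f=lambda im,x,y,w,h,s:cv2.resize(im[y:y+h,x:x+w],None,fx=s,fy=s,interpolation=cv2.INTER_CUBIC)
cv2.imwrite("pics/up.png",np.hstack([f(b["image"],255,180,70,80,5.7),f(S["image"],275,210,70,90,5.7)[:456]]))
print("pail model",prj(S,T(PAIL,[[0,.053,.064],[0,0,.144]])).round(1).tolist())
E
```

```text
t: 7.48
tool_pos: [0.6317, 0.1132, 0.0806]
tool_rot: [-2.017, -2.408, 0.0]
contact_force: [-1.2, -0.0, -1.7]
opening: 0.0105
t: 8.35
tool_pos: [0.5818, 0.1043, 0.0986]
tool_rot: [2.017, 2.408, 0.0]
contact_force: [0.5, 0.5, -0.6]
opening: 0.0109
t 8.35 tool [0.5818 0.1043 0.0986] F [ 0.5  0.5 -0.6] open 0.0109
grasp pt to go, world [-0.0001  0.0003  0.0264] | shift now-axes [ 0.0003 -0.0001 -0.0264] | target-axes [ 0.0003 -0.0001 -0.0264] | turn [ 0.02 -0.    0.02]
pail model [[306.2, 272.3], [311.1, 235.3]]
```

View pics/up.png

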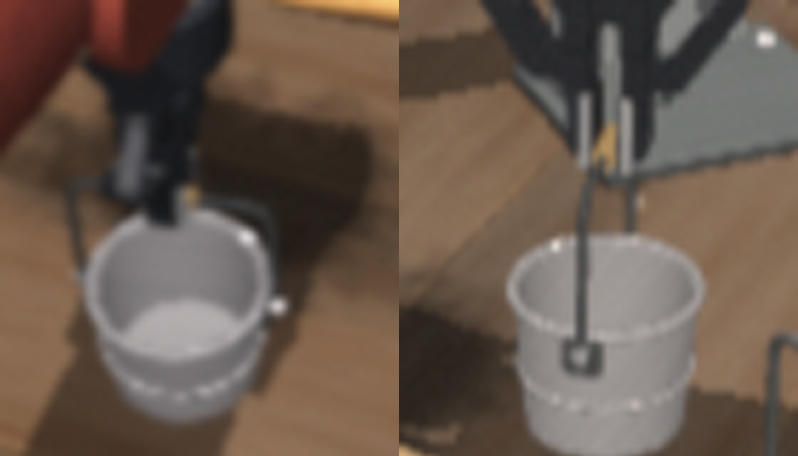

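The bail is upright, the pail is unmoved (ear at the modelled pixel, about (307,272)), and the force is near zero. Now I'll lift gently with a firmer grip, then turn and check.

```bash
python3 -m jog '[0,0,0,0,0,0,0, 0,0,0,-0.004,0,0,0, 0,0,0,-0.008,0,0,0, 0,0,0,-0.012,0,0,0, 0,0,0,-0.012,0,0,0, 0,0,0,-0.012,0,0,0, 0,0,0,-0.012,0,0,0, 0,0,0,-0.012,0,0,0, 0,0,0,-0.008,0,0,0, 0,0,0,-0.004,0,0,0]' 50
python3 -m jog '[0,0,0,0,0,0,3.2, 0,0,0,0,0,0,6.4, 0,0,0,0,0,0,6.4, 0,0,0,0,0,0,6.4, 0,0,0,0,0,0,6.4, 0,0,0,0,0,0,6.4, 0,0,0,0,0,0,6.4, 0,0,0,0,0,0,6.4, 0,0,0,0,0,0,6.4, 0,0,0,0,0,0,0]'
python3 - <<'E'
from h import *
H=T(STAND,[[-.124,0,.228+.0264]])[0]; togo(H,STAND[2],0)
S=ctrl.get_image("side");b=ctrl.get_image("top");o=ctrl.get_obs()
for n,p in (("s",S),("t",b)):
  for t in ("pail","bail_grip"): print(n,t,[(np.round(q["box"]).tolist(),round(q["p"],2)) for q in ctrl.boxes_of(t,p)[:3]])
for p in (S,b): print(prj(p,[o["tool_pos"]+[0,0,.0454-.129]]).round(0).tolist())
E
```

```text
t: 9.7
tool_pos: [0.5819, 0.1043, 0.1833]
tool_rot: [2.017, 2.408, 0.001]
contact_force: [-0.7, 0.0, -1.9]
opening: 0.0101
t: 10.95
tool_pos: [0.5814, 0.1043, 0.1822]
tool_rot: [-2.894, -1.221, 0.001]
contact_force: [0.8, -0.1, -3.1]
opening: 0.0096
t 10.95 tool [0.5814 0.1043 0.1822] F [ 0.8 -0.1 -3.1] open 0.0096
grasp pt to go, world [-0.0077 -0.2305  0.0532] | shift now-axes [-0.1705  0.1552 -0.0532] | target-axes [-0.1703  0.1555 -0.0532] | turn [-0.04  0.04  0.08]
s pail [([309.0, 234.0, 36.0, 64.0], 0.89), ([356.0, 306.0, 39.0, 78.0], 0.75)]
s bail_grip [([314.0, 220.0, 40.0, 31.0], 0.68), ([354.0, 291.0, 36.0, 48.0], 0.56)]
t pail [([284.0, 215.0, 32.0, 44.0], 0.98), ([213.0, 261.0, 35.0, 52.0], 0.97)]
t bail_grip [([214.0, 253.0, 35.0, 38.0], 0.47)]
[[311.0, 250.0]]
[[285.0, 224.0]]
```

```bash
sed -i 's/-\.019\*R/-.0454*R/' h.py
python3 -m jog '[0,-0.0077,0.007,0,0,0,0, 0,-0.0155,0.0141,0,0,0,0, 0,-0.0155,0.0141,0,0,0,0, 0,-0.0155,0.0141,0,0,0,0, 0,-0.0155,0.0141,0,0,0,0, 0,-0.0155,0.0141,0,0,0,0]'
python3 -m jog '[0,-0.0155,0.0141,0,0,0,0, 0,-0.0155,0.0141,0,0,0,0, 0,-0.0155,0.0141,0,0,0,0, 0,-0.0155,0.0141,0,0,0,0, 0,-0.0155,0.0141,0,0,0,0, 0,-0.0077,0.007,0,0,0,0, 0,0,0,0,0,0,0]'
python3 -m jog '[0,0,0.00396,-0.00017,-5,0,0, 0,0,0.00396,-0.00017,-5,0,0, 0,0,0.00396,-0.00017,-5,0,0, 0,0,0.00396,-0.00017,-5,0,0, 0,0,0.00396,-0.00017,-5,0,0, 0,0,0.00396,-0.00017,-5,0,0, 0,0,0.00396,-0.00017,-5,0,0, 0,0,0.00396,-0.00017,-5,0,0, 0,0,0.00396,-0.00017,-5,0,0, 0,0,0,0,0,0,0]'
python3 - <<'E'
from h import *
H=T(STAND,[[-.124,0,.228]])[0]; togo(H,STAND[2],45)
S=ctrl.get_image("side");b=ctrl.get_image("top");o=ctrl.get_obs()
R=Ro.from_rotvec(o["tool_rot"]).as_matrix(); g1=o["tool_pos"]-.0454*R[:,2]; g2=o["tool_pos"]-.019*R[:,2]+[0,0,.0264]
print(o["q"].round(2),"H",H)
for n,p in (("s",S),("t",b)):
  print(n,prj(p,[g1,g2]).round(1).tolist())
f=lambda im,x,y,w,h,s:cv2.resize(im[y:y+h,x:x+w],None,fx=s,fy=s,interpolation=cv2.INTER_CUBIC)
cv2.imwrite("pics/tilt.png",np.hstack([f(b["image"],340,160,100,140,4),f(S["image"],290,130,100,140,4)]))
E
```

```text
t: 12.0
tool_pos: [0.5776, -0.0125, 0.1826]
tool_rot: [2.895, 1.219, 0.0]
contact_force: [0.6, 0.6, -2.8]
opening: 0.0099
t: 12.88
tool_pos: [0.5736, -0.1266, 0.1825]
tool_rot: [-2.896, -1.218, -0.0]
contact_force: [0.8, 0.2, -2.8]
opening: 0.0099
t: 14.12
tool_pos: [0.5952, -0.1468, 0.1936]
tool_rot: [2.205, 0.932, 0.382]
contact_force: [-0.0, 0.5, -1.4]
opening: 0.0097
t 14.12 tool [ 0.5952 -0.1468  0.1936] F [-0.   0.5 -1.4] open 0.0097
grasp pt to go, world [ 0.0015 -0.0018  0.0022] | shift now-axes [-0.0002  0.0032  0.    ] | target-axes [-0.0002  0.0032  0.0001] | turn [-0.23 -0.    0.12]
[-0.15 -0.35  2.13 -0.62  0.78  0.94] H [ 0.57377308 -0.12617706  0.228     ]
s [[344.5, 177.4], [341.8, 173.0]]
t [[364.8, 221.0], [371.5, 216.7]]
```

View pics/tilt.png

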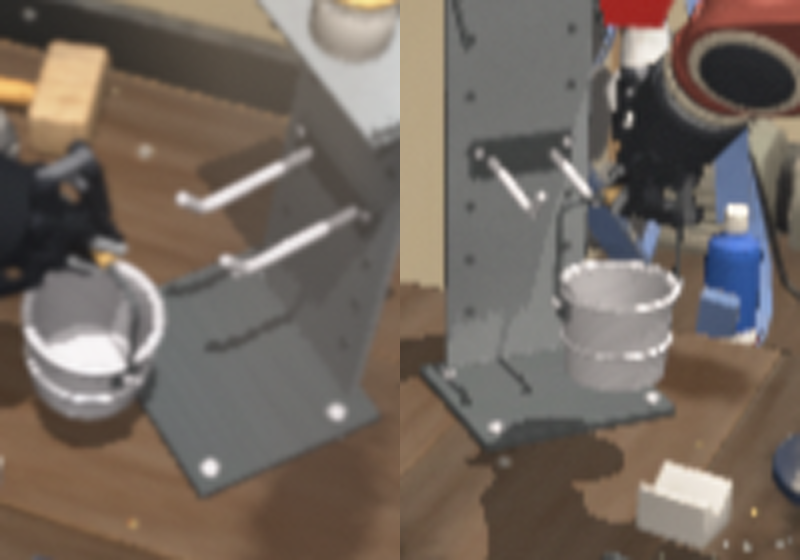

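The tilt view shows the pail hanging level in front of the prongs. The grip is at top (365.5,224.5), the rim centre near top (363,239) and side (345,203), and the prong tips at top (387,209) and (398,225). I'll triangulate it all against the stand.

```bash
python3 - <<'E'
from h import *
S=ctrl.get_image("side");b=ctrl.get_image("top");o=ctrl.get_obs()
R=Ro.from_rotvec(o["tool_rot"]).as_matrix(); g1=o["tool_pos"]-.0454*R[:,2]
px=lambda x,y,ox,oy:((x+.5)/4-.5+ox,(y+.5)/4-.5+oy)
def tri(us,ut):
    s=least_squares(lambda X:np.r_[prj(S,X)[0]-us,prj(b,X)[0]-ut],[.58,-.12,.15]); return s.x.round(4),s.fun.round(1)
print("g1",g1)
print("rim",tri(px(221,296,290,130),px(93,318,340,160)))
print("grip",tri(px(224,193,290,130),px(103,258,340,160)))
print("model rim",prj(S,g1-[0,0,.074]),prj(b,g1-[0,0,.074]))
# stand check: prong tips/ roots
print("tips T:",[np.round(px(x,y,340,160),1).tolist() for x,y in [(183,198),(228,262)]],prj(b,T(STAND,[[-.046,.028,.199],[-.046,-.028,.199]])).round(1).tolist())
print("tip S:",np.round(px(142,197,290,130),1),prj(S,T(STAND,[[-.046,.028,.199],[-.046,-.028,.199]])).round(1).tolist())
E
```

```text
g1 [ 0.57416499 -0.12596739  0.22891958]
rim (array([ 0.5718, -0.1251,  0.1459]), array([-0.8, -0.7, -0.2,  0.9]))
grip (array([ 0.5694, -0.1288,  0.2246]), array([ 0.6,  0.5,  0.2, -0.6]))
model rim [[343.54175099 199.9939094 ]] [[363.41907335 237.49529779]]
tips T: [[385.4, 209.1], [396.6, 225.1]] [[385.5, 209.7], [396.3, 225.2]]
tip S: [325.1 178.9] [[325.0, 179.0], [341.2, 176.8]]
```

The stand pose is confirmed within 1 px. The bar is at about z 0.222, 100 mm in front of the seat and centred within about 1 mm. Next I go forward over the prong tips, rising slightly.

```bash
python3 -m jog '[0,0,0.0058,0.0002,0,0,0, 0,0,0.0065,0.0065,0,0,0, 0,0,0.0075,0.0075,0,0,0, 0,0,0.0075,0.0075,0,0,0, 0,0,0.0075,0.0075,0,0,0]'
python3 -m jog '[0,0,0.0075,0.0075,0,0,0, 0,0,0.0075,0.0075,0,0,0, 0,0,0.0075,0.0075,0,0,0, 0,0,0.0075,0.0075,0,0,0, 0,0,0.006,0.006,0,0,0, 0,0,0.004,0.004,0,0,0, 0,0,0.002,0.002,0,0,0, 0,0,0,0,0,0,0, 0,0,0,0,0,0,0]'
python3 - <<'E'
from h import *
H=T(STAND,[[-.024,0,.1875]])[0]; togo(H,STAND[2],45)
S=ctrl.get_image("side");b=ctrl.get_image("top");o=ctrl.get_obs()
R=Ro.from_rotvec(o["tool_rot"]).as_matrix(); g1=o["tool_pos"]-.0454*R[:,2]
print("g1",g1,prj(S,[g1,H]).round(1).tolist(),prj(b,[g1,H]).round(1).tolist())
f=lambda im,x,y,w,h,s:cv2.resize(im[y:y+h,x:x+w],None,fx=s,fy=s,interpolation=cv2.INTER_CUBIC)
cv2.imwrite("pics/over.png",np.hstack([f(b["image"],360,170,80,110,5),f(S["image"],290,140,80,110,5)]))
E
```

```text
t: 14.95
tool_pos: [0.6295, -0.1807, 0.1996]
tool_rot: [2.203, 0.928, 0.384]
contact_force: [0.3, -0.3, -2.2]
opening: 0.0098
t: 16.08
tool_pos: [0.6714, -0.2212, 0.1998]
tool_rot: [2.203, 0.928, 0.384]
contact_force: [-0.9, 0.6, -3.0]
opening: 0.0099
t 16.07 tool [ 0.6714 -0.2212  0.1998] F [-0.9  0.6 -3. ] open 0.0099
grasp pt to go, world [-0.0031  0.0028 -0.0444] | shift now-axes [-0.0001 -0.0343  0.0285] | target-axes [-0.0002 -0.0343  0.0284] | turn [-0.01 -0.01  0.01]
g1 [ 0.64842536 -0.19881253  0.23194702] [[329.9, 165.4], [330.2, 179.0]] [[400.9, 206.1], [397.6, 217.1]]
```

View pics/over.png

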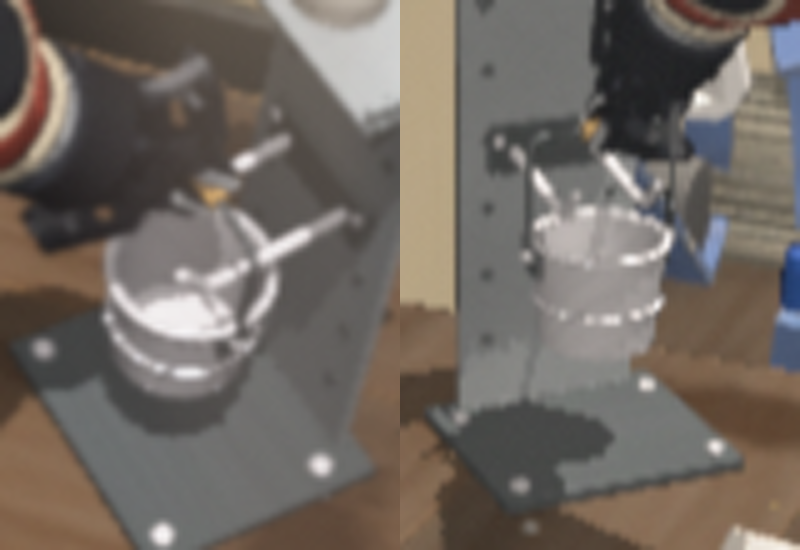

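Over the hook: the grip is at side (328,166) and top (402.6,209), with one prong on each side. I'll lower it and watch for the weight coming off.

```bash
python3 -m jog '[0,0,-0.0028,-0.0028,0,0,0, 0,0,-0.0035,0.0035,0,0,0, 0,0,-0.0035,0.0035,0,0,0, 0,0,-0.0035,0.0035,0,0,0, 0,0,-0.0035,0.0035,0,0,0, 0,0,-0.0035,0.0035,0,0,0, 0,0,-0.0028,0.0028,0,0,0, 0,0,0,0,0,0,0]'
for i in 1 2 3 4; do python3 - <<'E'
from h import *
o=[ctrl.get_obs()]
for i in range(4): ctrl.get_image("top"); o.append(ctrl.get_obs())
print("Fmean",np.mean([x["contact_force"] for x in o],0).round(2)); togo(T(STAND,[[-.024,0,.1875]])[0],STAND[2],45)
E
break; done
```

```text
t: 17.18
tool_pos: [0.6684, -0.2186, 0.1704]
tool_rot: [2.203, 0.928, 0.383]
contact_force: [0.5, -0.5, -2.8]
opening: 0.0098
Fmean [ 0.17 -0.07 -2.64]
t 17.38 tool [ 0.6689 -0.2188  0.1716] F [ 0.3 -0.3 -3.5] open 0.0097
grasp pt to go, world [-0.0006  0.0003 -0.0162] | shift now-axes [-0.0002 -0.0119  0.011 ] | target-axes [-0.0002 -0.0119  0.011 ] | turn [ 0.04 -0.01 -0.01]
```

```bash
python3 -m jog '[0,0,-0.0021,0.0021,0,0,0, 0,0,-0.0021,0.0021,0,0,0, 0,0,0,0,0,0,0]'
python3 -m jog '[0,0,-0.0014,0.0014,0,0,0, 0,0,0,0,0,0,0]'
python3 -m jog '[0,0,-0.0014,0.0014,0,0,0, 0,0,0,0,0,0,0]'
python3 -m jog '[0,0,-0.0014,0.0014,0,0,0, 0,0,0,0,0,0,0]'
python3 - <<'E'
from h import *
o=[ctrl.get_obs()]
for i in range(4): ctrl.get_image("top"); o.append(ctrl.get_obs())
print("Fmean",np.mean([x["contact_force"] for x in o],0).round(2)); togo(T(STAND,[[-.024,0,.1875]])[0],STAND[2],45)
E
```

```text
t: 17.75
tool_pos: [0.6683, -0.2186, 0.1644]
tool_rot: [2.203, 0.928, 0.383]
contact_force: [-0.4, 0.6, -2.4]
opening: 0.0096
t: 18.0
tool_pos: [0.6685, -0.2186, 0.1629]
tool_rot: [2.203, 0.928, 0.384]
contact_force: [0.1, -0.4, -2.9]
opening: 0.0098
t: 18.25
tool_pos: [0.6685, -0.2186, 0.1609]
tool_rot: [2.203, 0.928, 0.384]
contact_force: [1.3, -0.3, -1.7]
opening: 0.01
t: 18.5
tool_pos: [0.6685, -0.2186, 0.1589]
tool_rot: [2.203, 0.928, 0.384]
contact_force: [0.0, 0.4, -2.0]
opening: 0.01
Fmean [ 0.02  0.05 -2.44]
t 18.7 tool [ 0.6687 -0.2187  0.1593] F [-0.   0.4 -3. ] open 0.0098
grasp pt to go, world [-0.0004  0.0002 -0.0039] | shift now-axes [-0.0001 -0.0031  0.0025] | target-axes [-0.0001 -0.0031  0.0025] | turn [ 0.01 -0.01  0.  ]
```

```bash
cat > f.py <<'E'
from h import *
o=[ctrl.get_obs()]
for i in range(4): ctrl.get_image("top"); o.append(ctrl.get_obs())
print("Fmean",np.mean([x["contact_force"] for x in o],0).round(2),"z",o[-1]["tool_pos"][2])
E
python3 -m jog '[0,0,-0.0014,0.0014,0,0,0, 0,0,0,0,0,0,0]'>/dev/null; python3 f.py
python3 -m jog '[0,0,-0.0014,0.0014,0,0,0, 0,0,0,0,0,0,0]'>/dev/null; python3 f.py
python3 -m jog '[0,0,-0.0007,0.0007,0,0,0, 0,0,0,0,0,0,0]'>/dev/null; python3 f.py
```

```text
Fmean [ 0.09  0.06 -2.5 ] z 0.1572958215471632
Fmean [ 0.46 -0.22 -1.98] z 0.155444466565848
Fmean [-2.   0.5  1.4] z 0.15514904550411177
```

The weight transferred at bar z ≈ 0.187, which is the seat height. Release, wait, then back out along the fingers.

```bash
python3 -m jog '[0.15,0,0,0,0,0,0, 0.2,0,0,0,0,0,0, 0.3,0,0,0,0,0,0, 0.35,0,0,0,0,0,0, 0.35,0,0,0,0,0,0, 0.35,0,0,0,0,0,0]'; python3 f.py
python3 -m jog '[0.35,0,0,-0.004,0,0,0, 0.35,0,0,-0.008,0,0,0, 0.35,0,0,-0.01,0,0,0, 0.35,0,0,-0.01,0,0,0, 0.35,0,0,-0.01,0,0,0, 0.35,0,0,-0.015,0,0,0, 0.35,0,0,-0.02,0,0,0, 0.35,0,0,-0.02,0,0,0, 0.35,0,0,-0.02,0,0,0, 0.35,0,0,-0.02,0,0,0]'
python3 - <<'E'
from h import *
P=[]
for i in range(3):
    S=ctrl.get_image("side");b=ctrl.get_image("top");P.append((S["image"],b["image"]))
V=np.r_[STAND]; 
seat=T(STAND,[[-.024,0,.1875],[-.024,0,.1135],[-.024,.053,.1075]])
print(prj(S,seat).round(1).tolist(),prj(b,seat).round(1).tolist())
print("frame diff",[float(np.abs(P[0][k][150:260,290:440].astype(int)-P[2][k][150:260,290:440]).mean()) for k in (0,1)])
f=lambda im,x,y,w,h,s:cv2.resize(im[y:y+h,x:x+w],None,fx=s,fy=s,interpolation=cv2.INTER_CUBIC)
cv2.imwrite("pics/hung.png",np.hstack([f(b["image"],360,130,100,145,4),f(S["image"],280,95,100,145,4)]))
E
```

```text
t: 20.8
tool_pos: [0.6686, -0.2187, 0.1542]
tool_rot: [2.203, 0.928, 0.384]
contact_force: [-0.4, 0.5, 0.2]
opening: 0.03
Fmean [0.03 0.07 0.03] z 0.15433809732958095
t: 22.25
tool_pos: [0.5987, -0.1503, 0.2523]
tool_rot: [2.202, 0.928, 0.385]
contact_force: [-0.1, -0.4, 0.7]
opening: 0.0298
[[330.2, 179.0], [329.6, 200.4], [314.6, 204.5]] [[397.6, 217.1], [394.7, 233.3], [385.0, 220.6]]
frame diff [0.7017373737373738, 3.120242424242424]
```

View pics/hung.png

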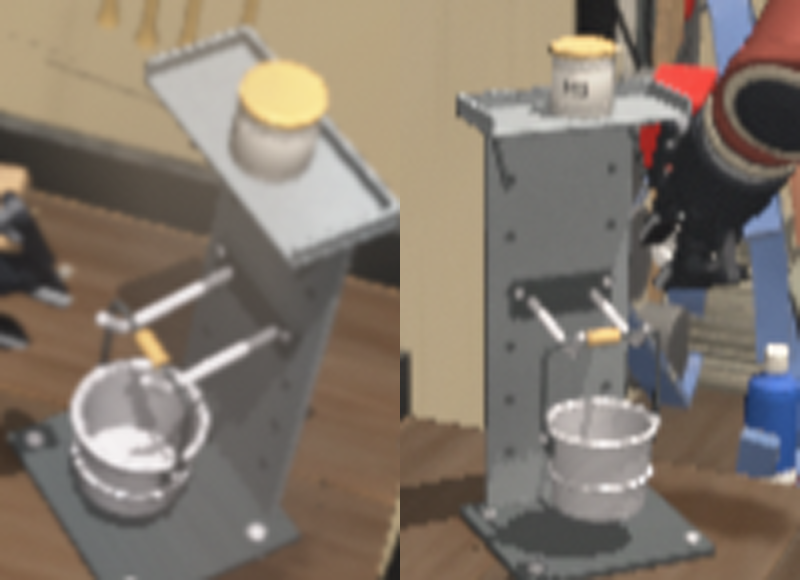

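The pail hangs with its bar across both prongs and the grip between them, at side (330,179) and top (398,216), both matching the modelled seat. The hand is clear. I'll back off a little more, let it settle, check for swing and check the other things.

```bash
python3 -m jog '[0.35,0,0,-0.02,0,0,0, 0.35,0,0,-0.02,0,0,0, 0.35,0,0,-0.01,0,0,0, 0.35,0,0,0,0,0,0, 0.35,0,0,0,0,0,0, 0.35,0,0,0,0,0,0, 0.35,0,0,0,0,0,0, 0.35,0,0,0,0,0,0, 0.35,0,0,0,0,0,0, 0.35,0,0,0,0,0,0]'
python3 -m jog '[0.35,0,0,0,0,0,0, 0.35,0,0,0,0,0,0, 0.35,0,0,0,0,0,0, 0.35,0,0,0,0,0,0, 0.35,0,0,0,0,0,0, 0.35,0,0,0,0,0,0, 0.35,0,0,0,0,0,0, 0.35,0,0,0,0,0,0, 0.35,0,0,0,0,0,0, 0.35,0,0,0,0,0,0]' | head -1
python3 - <<'E'
from h import *
from itertools import combinations
ims=[]
for i in range(12): b=ctrl.get_image("top"); ims.append(b["image"][195:262,372:415].astype(float))
g=[cv2.cvtColor(x.astype(np.uint8),cv2.COLOR_BGR2GRAY).astype(np.float32) for x in ims]
print("swing px",[np.round(cv2.phaseCorrelate(g[0],x)[0],2).tolist() for x in g[1::2]])
for n,p in (("s",ctrl.get_image("side")),("t",b)):
  for t in ("pail","rivet_tin_mid","vee_block_mid","alu_offcut_mid","drill_chuck_mid"): print(n,t,[(np.round(q["box"]).tolist(),round(q["p"],2)) for q in ctrl.boxes_of(t,p)[:3]])
a=cv2.imread("pics/top0.png").astype(float); 
for nm,(x,y) in dict(vee=(329,282),offcut=(280,289),tin=(428,161),chuck=(337,197)).items():
  s=(slice(y-14,y+14),slice(x-14,x+14)); c=lambda im:cv2.cvtColor(im[s].astype(np.uint8),cv2.COLOR_BGR2GRAY).astype(np.float32)
  print(nm,np.round(cv2.phaseCorrelate(c(a),c(b["image"]))[0],2))
E
```

```text
t: 23.8
tool_pos: [0.5741, -0.1263, 0.2865]
tool_rot: [2.203, 0.928, 0.384]
contact_force: [-0.3, 0.6, -0.7]
opening: 0.0299
t: 25.05
swing px [[0.49, 0.0], [0.5, 0.01], [0.49, -0.01], [0.51, -0.0], [0.51, -0.0], [0.48, 0.0]]
s pail [([328.0, 201.0, 29.0, 50.0], 0.63), ([355.0, 306.0, 39.0, 76.0], 0.61)]
s rivet_tin_mid [([325.0, 114.0, 16.0, 26.0], 0.51)]
s vee_block_mid [([260.0, 246.0, 14.0, 26.0], 0.73), ([363.0, 256.0, 24.0, 24.0], 0.64)]
s alu_offcut_mid [([374.0, 284.0, 17.0, 23.0], 0.53)]
s drill_chuck_mid [([260.0, 244.0, 8.0, 24.0], 0.79)]
t pail [([393.0, 234.0, 32.0, 56.0], 0.97), ([229.0, 281.0, 5.0, 6.0], 0.55)]
t rivet_tin_mid [([430.0, 161.0, 24.0, 28.0], 0.64), ([395.0, 233.0, 34.0, 53.0], 0.28)]
t vee_block_mid [([329.0, 281.0, 26.0, 26.0], 0.86), ([410.0, 212.0, 93.0, 147.0], 0.69)]
t alu_offcut_mid [([277.0, 290.0, 26.0, 22.0], 0.55)]
t drill_chuck_mid []
vee [-0.19 -0.22]
offcut [-0.01 -0.15]
tin [-0.04 -0.02]
chuck [0.11 0.22]
```

```bash
python3 -c "
from station import ctrl
print(ctrl.finish_job())"
```

```text
the job is handed in; nothing more can be done
None
```

The steel pail hangs on the stand and I handed the job in at about 26 s of the 64 s allowed. I swung its bail upright while the pail stood on the bench, then carried it upright and seated the bar across both prongs. The grip sits between the prongs, and I let go and backed the hand clear.

**Last checks:**
- **Position:** the bar and pail matched the modelled seat within about 1–2 px in both cameras.
- **Swing:** none. The picture offset stayed constant over 12 frames, and its steady 0.5 px is most likely an artefact of the crop size.
- **Other things:** the V-block, offcut, tin and chuck were within about 0.3 px of where they started in the top view.
- **Contact:** the force on the tool was about zero after I let go.

**What disagreed:**
- **Tool reading:** the fingertips appeared 26–28 mm short of the reported tool position along the tool's axis. My first close missed the grip without moving anything. I then worked from the pictures, and the weight came off at the expected seat height.
- **Detection:** at the last look the network did not find the drill chuck in the top view. It did in the side view, within about 1 px of its first position.

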